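# Check a printed brake lever's stop

## Robot

A 6-joint arm with a two-finger parallel gripper is mounted at the origin on the work surface. World frame = base frame: x ahead of the robot, y to its left, z up, the work surface at z = 0. Lengths are in m, angles in rad, forces in N, time in s.
With the tool pointing down it reaches from about 0.275 to 0.875 m from the base axis. Payload 12.5 kg.
Tool frame: the origin (TCP) lies at the very end of the fingers, on their centre line; the grasp point (between the pads) lies 19 mm behind it; z points along the fingers, y is the line along which they close (so a half turn about z gives the same grasp; the last joint's range is limited). The gripper opens to 85 mm and grips with 20 to 120 N. Pads are 22 mm wide; open, the fingers measure 114 mm over their backs; the gripper's body (76 mm by 85 mm) begins 54 mm behind the grasp point. The pads swing forward as they close: fully open they stand 13 mm farther back than shut.
Start: joints at [-1.331, 0.351, 1.652, -0, 1.139, -0.085], TCP at [0.176, -0.521, 0.231] pointing down, gripper open.
Joint ranges: [-2.75, 2.75], [-0.79, 2.1], [0.01, 2.65], [-1.57, 4.71], [0.07, 3.14], [-2.87, 2.87]. Speed limits (rad/s): [2.22, 2.22, 2.79, 3.14, 3.14, 3.14].

## Interface

Orientations are given as a 3x3 rotation matrix whose columns are the frame's x, y, z axes.
In Python, from bench import manip gives the robot as it stands. Calls block until the motion is done:
- manip.move_ptp(position, orientation): joint-space move of the TCP to a pose.
- manip.move_l(position, attitude=None, max_speed=0.15): straight line of the TCP; attitude=None keeps the orientation; max_speed is the mean speed in m/s.
- manip.move_j(angles): joint-space move.
- manip.set_gripper(opening, effort=None): opening from 0.0 (shut) to 1.0 (fully open); effort is the grip in N (None keeps the last); returns when the fingers have stopped.
- manip.dwell(seconds).
- manip.inverse_kinematics(position, orientation): joint angles nearest the present ones, or None.
- manip.grab_frame(name): name is "scene" or "top" or "wrist"; returns (picture, depth): 480x640x3 uint8, red, green, blue; 480x640 float32, m along the optical axis (not along the pixel's ray), 0 where there is no reading.
- manip.get_calibration(name): a dict with "camera_matrix" (3x3 intrinsics, pixels), "R" (3x3) and "t" (3): a world point X has camera coordinates R X + t. Camera axes: x right, y down, z forward; pixel columns grow to the right and rows downward; lengths in m; the calibration is good to about 2 mm. A picture is of the moment at which its call begins: read the wrist's pose just before it. get_calibration takes no time and is no camera call; for the wrist camera it gives the pose at the moment of the call.
A pose or a line that the arm cannot do raises manip.Unreachable and nothing moves.
- manip.sign_off(): hands the job in; it is judged then, once.
Trained networks look in the newest picture that a camera, given by its name, has taken for a name from the list of things; names that differ only in an ending like _2 or _b are one class to them, and where a whole thing is asked for, a point or a joint stands for the part that bears it (a point fixed in the world has none). Each returns a list of dicts, best first, with "confidence" (0 to 1); they miss things now and then, are a little off and sometimes report something else, mostly with a low value. They report only what shows in the picture. A call takes as long as a camera call.
- manip.look_for(camera, name): "at" ([x, y, z] in m, in world coordinates, good to about 4 mm: the middle of the surface that is visible of it).
Readings, each from a call of its own:
- manip.current_time(): time.
- manip.current_qpos(): joint angles.
- manip.current_joint_vel(): joint speeds.
- manip.current_joint_torque(): joint torques, N m.
- manip.current_ee_pos(): TCP position.
- manip.current_tcp_rot(): TCP orientation.
- manip.current_force(): force on the tool from outside, world axes, zero at the start.
- manip.current_ft_torque(): the same for the moment, N m.
- manip.current_grip_width(): opening from 0.0 (shut) to 1.0 (fully open).
- manip.current_grip_force(): force on a finger pad.
Only numpy, scipy, OpenCV 4.12 (cv2) and the standard library are available. Lean on these libraries where they do the work, as an engineer would, in place of code of your own. Each camera call takes 0.05 s, during which the arm holds its last target. There are 200 camera calls.

## Task

Test the printed violet brake lever: with the outside of your fingers, press it gently towards the handlebar as far as it goes, hold it against its stop for a second, then back off so that it springs right out with nothing touching it. Then press it in to its stop once more and finish the program while still holding it there, so that I can measure the gap it leaves to the grip. Do not pinch or hook the lever, leave the grey lever alone and do not disturb the other things on the desk.

Things in the scene. Friction and masses are not known exactly. Their poses are not given: they have to be found in the camera images.
- violet_stand: test stand with the violet lever, fixed to the desk; it may swap sides with the grey one. Aluminium base plate 140 x 240 x 12 mm; origin at the centre of its underside. x points from the lever to the handlebar (the pressing direction), y along the handlebar, z up. Two blue 34 x 16 mm posts at x = 20, y = -108 and +108 mm reach z = 118 mm. A lilac clamp at y = 71 mm (x = -23 to +38 mm, up to z = 118 mm) carries the lever's pivot
- violet_bar (a point): middle of the level handlebar's axis: x = 20, y = 0, z = 100 mm of violet_stand, same axes. The steel tube is 22 mm thick, 236 mm long along y; its black rubber grip, 30 mm thick, runs from y = -82 to +43 mm and faces the lever
- violet_lever (a joint): angle of the violet lever about its upright pivot at x = -12, y = +70 mm of violet_stand: 0 rad sprung out at rest; grows, anticlockwise from above, as it is pressed towards the bar; firm stop at 0.24 rad, its tip then about 9 mm short of the grip. A spring returns it: pressed at mid-blade it takes about 4 N to start and 9 N at the stop
- violet_blade: the violet lever's straight finger blade, 120 mm long, 10 mm thick, 14 mm tall, a 16 mm ball at its free end (-y). Moves with the lever. Origin at the blade's centre, at rest at x = -50, y = -25, z = 100 mm of violet_stand; axes parallel to the stand's at rest (y along the blade). Pivot to origin: -38, -95, 0 mm in blade axes
- violet_blade_back: the thin layer on the bar-facing side of the violet blade, 110 x 4 x 14 mm; same origin and axes as violet_blade. Fingers should never touch this side
- violet_press (a point): middle of the violet blade's outer face (away from the bar), the place to press; 5 mm in -x from the blade's origin, axes as the blade's. Nothing stands beneath it but the base plate, 12 mm high, and it is open in front
- grey_stand: second, identical stand, fixed, whose lever is dark grey; not to be used. Same origin and sizes as violet_stand
- grey_lever (a joint): angle of the grey lever, 0 at rest, grows as pressed; must stay at rest
- pliers: pliers with orange handles, about 150 mm long and 12 mm tall, lying flat in front of a stand; loose bystander, origin at the joint pin, on the table
- cutters: flush cutters with black handles, about 130 mm long and 12 mm tall, lying flat; loose bystander, origin at the joint pin, on the table
- paint_violet: upright violet paint bottle with white cap, 34 mm across, 110 mm tall; loose bystander, origin at the centre of its foot
- paint_blue_pot: upright blue paint bottle with white cap, 34 mm across, 100 mm tall; loose bystander, origin at the centre of its foot
- figurine: lilac printed figurine, 56 mm across the foot, 108 mm tall, standing behind the stands; loose bystander, origin at the centre of its foot

How it is judged:
By the outcome, as a careful person would: the job done as asked, in the order asked, and still so for the second after the job is handed in, while the arm keeps its last pose, push and grip.
It also fails if it takes over 48 s, if anything falls off the work surface, if the arm or the gripper's body presses on something with over 40 N, if the wrist force passes 120 N, or if a joint passes its speed limit or range.

## Working session

There is one attempt and no reset: what is moved stays moved. The work goes in short steps, each a Python script; the robot and the scene stay as the last script left them, time stands still between calls to the robot, and variables do not carry over. Pictures are saved under pics/ and viewed, at most 10 in all, crops included, and the job is handed in when it is done.

```bash
mkdir -p pics
python3 - <<'E'
from bench import manip
import cv2,numpy as np
for c in("scene","top"):
    p,d=manip.grab_frame(c); cv2.imwrite(f"pics/{c}0.png",p[:,:,::-1]); np.save(f"pics/{c}_d.npy",d); np.save(f"pics/{c}_p.npy",p)
    for n in("violet_stand","violet_lever","violet_blade","violet_press","grey_stand","grey_lever","pliers","cutters","paint_violet","paint_blue_pot","figurine"):
        r=manip.look_for(c,n); print(c,n,[(np.round(x["at"],3).tolist(),round(x["confidence"],2)) for x in r[:2]])
print(manip.current_time())
E
```

```text
scene violet_stand [([0.619, -0.244, 0.01], 0.93)]
scene violet_lever [([0.556, -0.28, 0.104], 0.9)]
scene violet_blade [([0.558, -0.286, 0.108], 0.63)]
scene violet_press [([0.565, -0.286, 0.103], 0.85)]
scene grey_stand [([0.608, 0.241, 0.013], 0.67)]
scene grey_lever [([0.54, 0.224, 0.107], 0.59)]
scene pliers [([0.645, 0.004, 0.064], 0.73), ([0.413, 0.213, 0.009], 0.53)]
scene cutters [([0.406, -0.182, 0.01], 0.67)]
scene paint_violet [([0.452, 0.018, 0.058], 0.71)]
scene paint_blue_pot [([0.642, 0.006, 0.06], 0.83)]
scene figurine [([0.835, -0.024, 0.058], 0.65)]
top violet_stand [([0.586, -0.241, 0.012], 0.78)]
top violet_lever [([0.549, -0.263, 0.11], 0.67)]
top violet_blade [([0.553, -0.289, 0.109], 0.68)]
top violet_press [([0.56, -0.287, 0.106], 0.83), ([0.416, 0.21, 0.014], 0.71)]
top grey_stand [([0.581, 0.233, 0.01], 0.58)]
top grey_lever [([0.531, 0.227, 0.106], 0.61)]
top pliers [([0.414, 0.211, 0.012], 0.88), ([0.628, 0.006, 0.07], 0.26)]
top cutters [([0.398, -0.184, 0.011], 0.57), ([0.589, -0.234, 0.011], 0.55)]
top paint_violet [([0.441, 0.024, 0.074], 0.54)]
top paint_blue_pot [([0.626, 0.004, 0.067], 0.73), ([0.591, -0.239, 0.012], 0.49)]
top figurine [([0.809, -0.026, 0.058], 0.96), ([0.439, 0.02, 0.075], 0.21)]
1.2
```

View pics/top0.png

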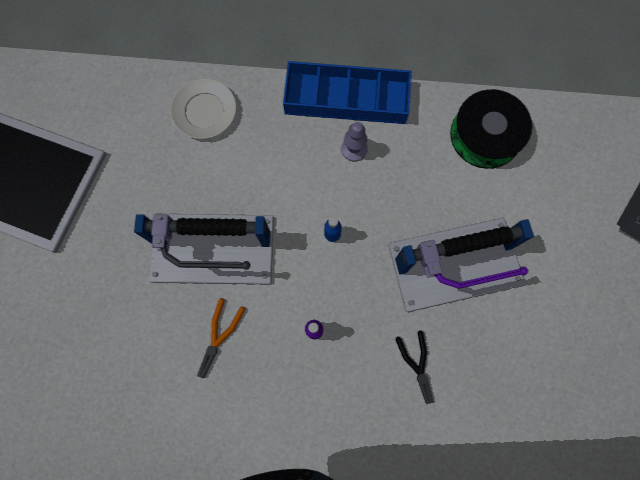

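View pics/scene0.png

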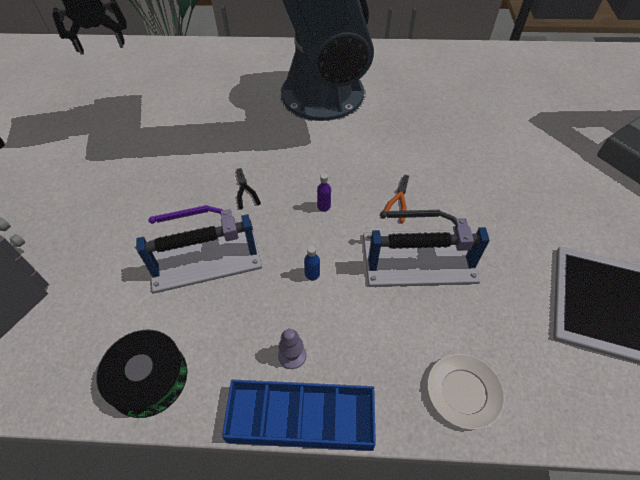

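The top view shows the violet stand on the right with its blade running from about (462,285) to the ball at (523,271), clear in front. The cutters at about (420,370) are further towards the robot. In the scene view it is the left stand. Next I'll measure the blade and stand directions.

```bash
cat > h.py <<'E'
from bench import manip
import cv2,numpy as np
def cloud(c,p,d,K):
    R,t=np.array(K["R"]),np.array(K["t"]).ravel(); M=np.array(K["camera_matrix"])
    v,u=np.indices(d.shape); P=np.stack([(u-M[0,2])/M[0,0]*d,(v-M[1,2])/M[1,1]*d,d],-1)
    return (P-t)@R
def measure(c,p,d,K):
    W=cloud(c,p,d,K); h=cv2.cvtColor(p,cv2.COLOR_RGB2HSV)
    m=(h[...,0]>128)&(h[...,0]<152)&(h[...,1]>140)&(h[...,2]>40)&(d>0)&(W[...,2]>.085)&(W[...,2]<.125)&(W[...,1]<-.12)
    X=W[m]; top=X[X[:,2]>np.percentile(X[:,2],40)]
    # dominant line = blade (RANSAC-like via cv2.fitLine Huber, then refit inliers)
    l=cv2.fitLine(X[:,:2].astype(np.float32),cv2.DIST_WELSCH,0,.001,.001).ravel()
    for _ in range(5):
        n=np.array([-l[1],l[0]]); inl=abs((X[:,:2]-l[2:])@n)<.007
        l=cv2.fitLine(X[inl][:,:2].astype(np.float32),cv2.DIST_L2,0,.001,.001).ravel()
    a=l[:2]*np.sign(l[1]); s=(X[inl][:,:2]-l[2:])@a
    print(c,"n",len(X),inl.sum(),"yaw",np.arctan2(-a[0],a[1]),"z",np.percentile(X[:,2],[5,50,95]).round(4))
    e0,e1=l[2:]+a*s.min(),l[2:]+a*s.max()
    n=np.array([a[1],-a[0]]); r=(X[inl][:,:2]-l[2:])@n
    print("tip end",e0.round(4),"root end",e1.round(4),"len",np.ptp(s).round(4),"across",np.percentile(r,[2,98]).round(4))
    return a,e0,e1
E
python3 - <<'E'
from h import *
for c in("scene","top"):
    measure(c,np.load(f"pics/{c}_p.npy"),np.load(f"pics/{c}_d.npy"),manip.get_calibration(c))
print(manip.current_tcp_rot().round(3).tolist() if hasattr(manip.current_tcp_rot(),'round') else manip.current_tcp_rot())
E
```

```text
scene n 378 351 yaw 0.30098122 z [0.0978 0.1054 0.1087]
tip end [ 0.5778 -0.3429] root end [ 0.5366 -0.2101] len 0.1391 across [-0.0054  0.0056]
top n 547 460 yaw 0.29268616 z [0.1018 0.1057 0.1087]
tip end [ 0.575  -0.3432] root end [ 0.5328 -0.2032] len 0.1462 across [-0.0055  0.0062]
[[0.948, 0.319, -0.0], [0.319, -0.948, 0.0], [-0.0, -0.0, -1.0]]
```

```bash
cat >> h.py <<'E'
def rot(yaw,s=1):
    y=s*np.array([np.cos(yaw),np.sin(yaw),0]); z=np.array([0,0,-1.]); return np.column_stack([np.cross(y,z),y,z])
E
python3 - <<'E'
from h import *
manip.set_gripper(0.0,40)
y=.29; n=np.array([np.cos(y),np.sin(y)])
b=np.array([.556,-.28])
p=np.r_[b-.11*n,.27]
for s in(1,-1):
    q=manip.inverse_kinematics(p,rot(y,s)); print(s,np.round(q,2) if q is not None else None)
q0=np.array(manip.current_qpos())
s=min((1,-1),key=lambda s:np.abs(np.array(manip.inverse_kinematics(p,rot(y,s)))-q0).max())
manip.move_ptp(p,rot(y,s)); manip.dwell(.3)
K=manip.get_calibration("wrist"); pic,d=manip.grab_frame("wrist")
cv2.imwrite("pics/w1.png",pic[:,:,::-1]); measure("wrist",pic,d,K)
print("side",s,manip.current_grip_width(),manip.current_force(),manip.current_time(),manip.current_ee_pos())
for nme in("violet_press","violet_blade"): print([(np.round(x["at"],4),x["confidence"]) for x in manip.look_for("wrist",nme)[:1]])
E
```

```text
1 [-0.69  0.31  1.61 -0.    1.22 -0.98]
-1 [-0.69  0.31  1.61 -0.    1.22  2.16]
wrist n 2777 2232 yaw 0.28911215 z [0.0979 0.1055 0.1076]
tip end [ 0.5729 -0.3449] root end [ 0.5313 -0.2049] len 0.146 across [-0.0048  0.0062]
side 1 -0.003144541845375152 [ 0.0955269   0.28972305 -0.50005681] 3.625 [ 0.45035603 -0.31178155  0.26996198]
[(array([ 0.5537, -0.2824,  0.104 ]), 0.93)]
[(array([ 0.557 , -0.2816,  0.1084]), 0.81)]
```

View pics/w1.png

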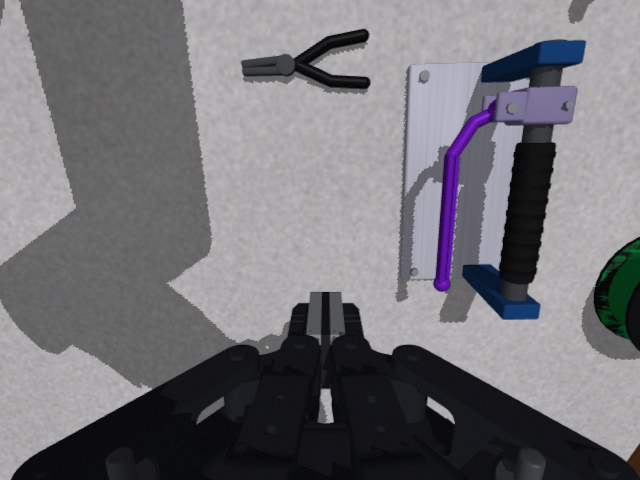

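The wrist view shows closed finger tips at about (325,315) and the violet blade from (452,155) to the ball at (441,285), with open space in front. The blade fits agree (yaw 0.289), so I'm descending in front of it and approaching in small steps while reading the force.

```bash
cat >> h.py <<'E'
Y=.289; N=np.array([np.cos(Y),np.sin(Y)]); A=np.array([-np.sin(Y),np.cos(Y)])
B=np.array([.554,-.2793]); PIV=B+.038*N+.095*A; Z=.083
def pose(th,gap=0.,off=.0195):
    c,s=np.cos(th),np.sin(th); R=np.array([[c,-s],[s,c]])
    return np.r_[PIV+R@(B-PIV-(off+gap)*N),Z],rot(Y+th)
def go(th,gap=0.,v=.03):
    p,r=pose(th,gap); manip.move_l(p,r,v)
def push(F0,th=0.):
    n=np.array([np.cos(Y+th),np.sin(Y+th)]); return -(np.array(manip.current_force())-F0)[:2]@n
E
python3 - <<'E'
from h import *
p,r=pose(0,.04); manip.move_ptp(np.r_[p[:2],.2],r); manip.move_l(p,r,.12); manip.dwell(.3)
go(0,.012,.05); manip.dwell(.2)
F0=np.array(manip.current_force()); np.save("F0.npy",F0); print(F0,manip.current_time())
for g in np.arange(.010,-.0101,-.002):
    go(0,g,.02); manip.dwell(.05); f=push(F0); print(round(g,3),round(f,2),round(manip.current_time(),2))
    if f>2: break
p,d=manip.grab_frame("wrist"); cv2.imwrite("pics/w2.png",p[:,:,::-1])
E
```

```text
[ 0.05154434 -0.78889505 -0.15272006] 6.4917
0.01 -0.8 6.79
0.008 0.03 7.09
0.006 0.47 7.39
0.004 -0.67 7.69
0.002 -0.2 7.99
0.0 -0.92 8.29
-0.002 4.65 8.59
```

View pics/w2.png

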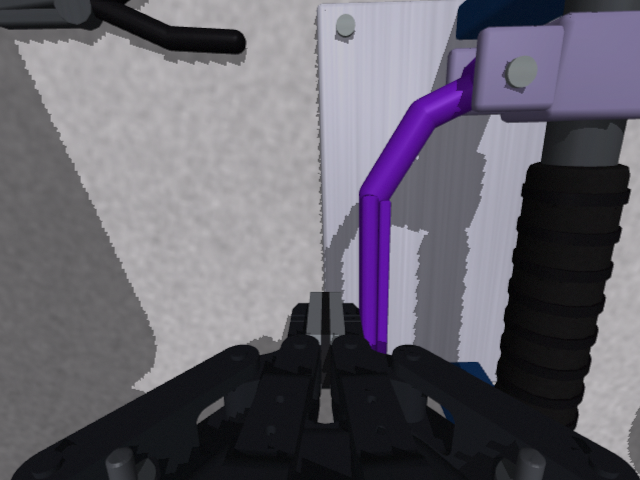

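The finger back is touching the outer face of the blade at about (365,340), near mid-blade, with nothing else close. I'm pressing to the stop along the lever's arc.

Run:
```python
from h import *
F0=np.load("F0.npy")
for th in [.04,.08,.12,.16,.19,.21]+list(np.arange(.22,.29,.006)):
    go(th,-.001,.03); manip.dwell(.08); f=np.mean([push(F0,th) for _ in range(3)]); print(round(th,3),round(f,2),round(manip.current_time(),2))
    if f>15: break
manip.dwell(.3); print(push(F0,th)); np.save("th.npy",th)
p,d=manip.grab_frame("wrist"); cv2.imwrite("pics/w3.png",p[:,:,::-1]); print((np.array(manip.current_force())-F0).round(1),manip.current_time())
```

```text
0.04 3.57 8.99
0.08 4.64 9.38
0.12 5.26 9.76
0.16 5.76 10.14
0.19 6.53 10.48
0.21 5.46 10.82
0.22 6.57 11.15
0.226 6.24 11.48
0.232 7.36 11.82
0.238 7.29 12.15
0.244 6.38 12.48
0.25 9.59 12.82
0.256 13.03 13.15
0.262 16.0 13.48
16.784362313638233
[-19.5  -0.2   8.4] 13.8333
```

View pics/w3.png

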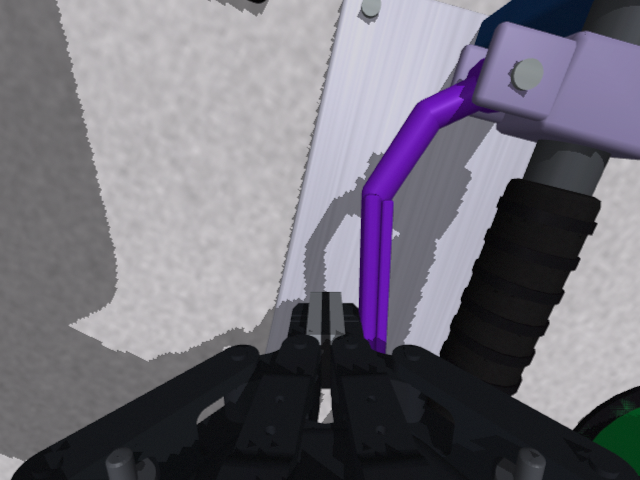

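The lever is at its stop: the force knee came at about 0.247 rad, and the gripper is clear of the grip, which starts at about (450,370). I'll hold, check the angle, retract, check the spring-back, and press again.

Run:
```python
from h import *
F0=np.load("F0.npy"); th=float(np.load("th.npy"))
manip.dwell(1.2); K=manip.get_calibration("scene"); p,d=manip.grab_frame("scene"); measure("scene held",p,d,K)
print("held",push(F0,th))
go(.12,-.001,.04); go(0,0,.04); go(0,.03,.06); manip.dwell(1.)
p,d=manip.grab_frame("scene"); measure("scene free",p,d,K); cv2.imwrite("pics/s2.png",p[:,:,::-1])
K=manip.get_calibration("wrist"); p,d=manip.grab_frame("wrist"); measure("wrist free",p,d,K)
F1=np.array(manip.current_force()); print("force free",F1-F0,manip.current_time())
go(0,.004,.06); go(.08,-.001,.04); go(.2,-.001,.04)
for t in np.arange(.23,.29,.006):
    go(t,-.001,.03); manip.dwell(.08); f=np.mean([push(F1,t) for _ in range(3)]); print(round(t,3),round(f,2))
    if f>14.5: break
manip.dwell(1.); print(push(F1,t),manip.current_force()-F1,manip.current_time(),manip.current_grip_width())
K=manip.get_calibration("scene"); p,d=manip.grab_frame("scene"); measure("scene held",p,d,K); cv2.imwrite("pics/s3.png",p[100:300,100:420,::-1].repeat(2,0).repeat(2,1))
```

```text
scene held n 401 367 yaw 0.5469296 z [0.0975 0.1051 0.1089]
tip end [ 0.6172 -0.3361] root end [ 0.5435 -0.2151] len 0.1417 across [-0.0058  0.0049]
held 15.78957426346839
scene free n 393 367 yaw 0.3031741 z [0.0972 0.1052 0.1093]
tip end [ 0.5784 -0.3444] root end [ 0.5364 -0.2102] len 0.1407 across [-0.0062  0.0056]
wrist free n 12080 8504 yaw 0.1647708 z [0.098  0.1051 0.1074]
tip end [ 0.5574 -0.32  ] root end [ 0.5361 -0.1922] len 0.1296 across [-0.0064  0.0067]
force free [-0.48465619  0.43398972 -0.76876656] 17.875
0.23 9.3
0.236 8.71
0.242 8.19
0.248 8.5
0.254 8.62
0.26 11.69
0.266 14.04
0.272 18.93
17.94912248909906 [-17.7475266   -5.49190294   8.33676801] 23.1 -0.0012718816848798673
scene held n 404 366 yaw 0.54576856 z [0.0973 0.1054 0.1089]
tip end [ 0.6172 -0.3363] root end [ 0.5446 -0.2169] len 0.1397 across [-0.0053  0.0053]
```

View pics/s3.png

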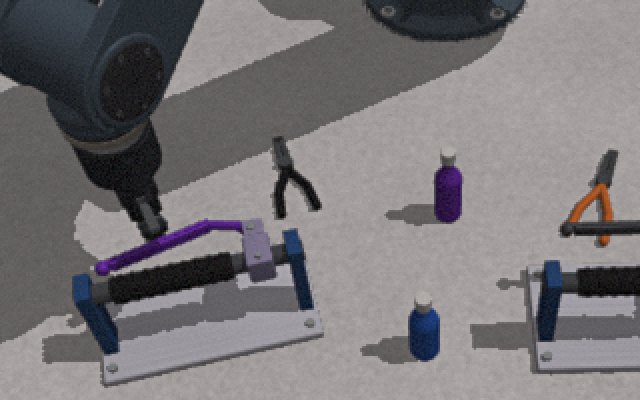

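The lever is held at its stop (blade yaw changed by 0.243 rad, same as the first press), the release returned it to rest, and nothing else has moved. Handing in.

```bash
python3 -c "
from bench import manip
print(manip.sign_off())"
```

```text
the job is handed in; nothing more can be done
None
```

I pressed the violet lever to its stop and held it for over a second, let it spring fully back with the fingers clear, then pressed it to the stop again; the job is handed in with the arm holding it there at about 18 N.

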